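Tip the roasted chestnuts out of the tilting pan into the pot

ROBOT

A 6-joint arm with a two-finger parallel gripper is mounted at the origin on a cart in front of the work surface, level with it; the furniture and walls round the work are solid. World frame = base frame: x ahead of the robot, y to its left, z up, the work surface at z = 0. Lengths are in m, angles in rad, forces in N, time in s.
With the tool pointing down it reaches from about 0.375 to 0.975 m from the base axis. Payload 3.8 kg.
Tool frame: the origin (TCP) lies on the centre line of the jaws, within the pads' length; the fingertips stand ctrl.tip_extent ahead of it and the grasp point (between the pads) lies 8 mm behind it (ctrl.tip_extent is the distance from the TCP to the fingertips, in m); z points along the fingers, y is the line along which they close (so a half turn about z gives the same grasp; the last joint's range is limited). The gripper opens to 85 mm and grips with 20 to 120 N. Pads are 22 mm wide; open, the fingers measure 114 mm over their backs; the gripper's body (76 mm by 85 mm) begins 54 mm behind the grasp point. The pads swing forward as they close: fully open they stand 13 mm farther back than shut.
Start: joints at [1.156, 0.264, 1.604, -0, 1.274, -0.037], TCP at [0.249, 0.627, 0.242] pointing down, gripper open.
Joint ranges: [-2.63, 2.63], [-0.94, 2.18], [0.31, 2.57], [-1.31, 4.45], [0, 2.66], [-2.55, 2.55]. Speed limits (rad/s): [2.57, 2.57, 3.14, 3.14, 3.14, 3.14].

INTERFACE

Orientations are given as a unit quaternion [w, x, y, z].
In Python, from workcell import ctrl, imaging gives the robot as it stands.
- The arm moves only by the tool servo_tool, never from a script. Its argument "steps" is a list of rows, each a list of 4 numbers: the shift along the tool's x, y, z as a fraction of full scale, then the turn about the tool's z as a fraction of full scale. A call has exactly 5 rows; each row is the pose to reach, as a shift and turn from the pose commanded when the call began, along the tool's axes at that moment; what a row does not reach only later rows make up. Full scale, the value 1, is 0.15 m for a shift and 0.5 rad for a turn. A row lasts 1/8 s, in which the tool goes at most 62.5 mm and 10.7 degrees, less where a joint would pass 70% of its speed; a pose out of reach is approached as far as the arm can. A call with a number of a shift or a turn outside -1 to 1 is refused whole. A call with a gripper value outside its range is refused whole. "grip" is the finger opening in mm, from 0 to 85.4, set as the call begins (left out, the last holds). The fingers move at their own pace and stop on an object; "newtons" is the grip in N (left out, the last holds). Time passes only in rows, so rows that repeat a pose let the fingers close, or fill a call up. It gives the time, the measured TCP pose, the force, the opening and the grip force at its end, in the units of the state.
- ctrl.read_state(): the state, without advancing time (a new reading comes with each control period).
- imaging.get_image(name): name is "scene" or "side" or "wrist"; returns the picture (400x640x3 uint8, red, green, blue); there is no depth.
- imaging.calibration(name): a dict with "fx", "fy", "cx", "cy" (pixels), "world_to_cam" (4x4, takes a point from world to camera coordinates). Camera axes: x right, y down, z forward; pixel columns grow to the right and rows downward; lengths in m; the calibration is good to about 2 mm. A picture is of the moment at which its call begins: read the wrist's pose just before it. calibration takes no time and is no camera call; for the wrist camera it gives the pose at the moment of the call.
- ctrl.hand_in(): hands the job in; it is judged then, once.
The state is a dict: "clock": time; "joint_positions": joint angles; "dq": joint speeds; "joint_efforts": joint torques, N m; "ee_pos": TCP position; "tool_rot": TCP orientation; "force": force on the tool from outside, world axes, zero at the start; "wrist_torque": the same for the moment, N m; "finger_gap": finger opening in m; "gripper_force": force on a finger pad.
Only numpy, scipy, OpenCV 4.12 (cv2) and the standard library are available. Lean on these libraries where they do the work, as an engineer would, in place of code of your own. Each camera call takes 0.05 s, during which the arm holds its last target. There are 200 camera calls.

TASK

Slide the low steel pot along the table, without lifting it, until it stands against the front of the roaster's base, centred below the pan's pouring lip. Then swing the lever to tip the pan over until all six chestnuts have dropped into the pot, and swing the lever back until the pan is level again, down on its base. All the chestnuts end up in the pot, which stays where it is, and the other things on the table are left alone.

Things in the scene. Friction and masses are not known exactly. Their poses are not given: they have to be found in the camera images.
- roaster: bench-top tilting roaster, fixed: steel base box 116 (x) x 182 (y) x 52 mm high with a hinged pan on it. Origin on the table under the base; z up. -y is the pouring side: the base's flat front face is at y = -0.080; hinge brackets at x = +-0.061 overhang it to y = -0.106, above z = 0.087 only. -x is the side with the knob panel and the lever.
- pan (a joint): tilt of the pan, rad: 0 = level on the base; grows as it tips towards the roaster's -y, to 1.9 at the stop. The hinge is stiff (0.45 N m): the pan mostly stays where it is left. An open steel trough, 92 mm wide, 65 mm deep inside, its -y end a 44 degree slope up to the pouring lip. Tipped, its rear end stands 0.30 m above the table, within 49 mm of the roaster's x = 0.
- pan_hinge (a point): a point on the pan's hinge axis, midway between the brackets, 105 mm above the table, at (0, -0.090, 0.105) in the roaster's frame; its x axis lies along the hinge, and its axes are the roaster's (it does not turn with the pan).
- lever_grip (a point): middle of the lever's grip, turns with the pan: black horizontal bar 17 mm thick, 78 mm long, along the roaster's x, with a 23 mm end disc at its -x end; on a 150 mm lever, at x = -0.136 from pan_hinge. Pan level: the lever leans 0.9 rad from vertical to the roaster's +y (grip 0.198 m above the table); it passes the top (0.255 m); pan fully tipped: leans 1.0 rad to -y.
- pan_lip (a point): middle of the pan's pouring lip edge (92 mm wide), turning with the pan; pan level: 0.129 m above the table and 14 mm out from the hinge; fully tipped: about 0.084 m above the table and 18 mm out.
- pot_spot (a point): on the table below the lip, at (0, -0.154, 0) in the roaster's frame and with its axes: where the pot's centre belongs (pot rim then about 5 mm from the base's front face).
- pot: low round steel pot, open at the top, no handle, 137 mm outside diameter, 59 mm high, wall about 10 mm with its turned rim, 0.42 kg; loose on the table. Origin: centre of its underside, z up.
- chestnut_1: roasted chestnut, dark brown, 32 mm across and 29 mm high with a flat pale underside and a blunt tip, 14 g; starts in the pan. Origin: centre of its flat underside, z to the tip.
- chestnut_2: roasted chestnut, dark brown, 32 mm across and 29 mm high with a flat pale underside and a blunt tip, 14 g; starts in the pan. Origin: centre of its flat underside, z to the tip.
- chestnut_3: roasted chestnut, dark brown, 32 mm across and 29 mm high with a flat pale underside and a blunt tip, 14 g; starts in the pan. Origin: centre of its flat underside, z to the tip.
- chestnut_4: roasted chestnut, dark brown, 32 mm across and 29 mm high with a flat pale underside and a blunt tip, 14 g; starts in the pan. Origin: centre of its flat underside, z to the tip.
- chestnut_5: roasted chestnut, dark brown, 32 mm across and 29 mm high with a flat pale underside and a blunt tip, 14 g; starts in the pan. Origin: centre of its flat underside, z to the tip.
- chestnut_6: roasted chestnut, dark brown, 32 mm across and 29 mm high with a flat pale underside and a blunt tip, 14 g; starts in the pan. Origin: centre of its flat underside, z to the tip.
- shaker: bystander: spice shaker with dark cap, 58 mm across, 101 mm high, loose. Origin: centre of its underside.
- jar_lid: bystander: yellow jar lid lying flat, 54 mm across, 12 mm high, loose. Origin: centre of its underside.

How it is judged:
By the outcome, as a careful person would: the job done as asked, in the order asked, and still so for the second after the job is handed in, with the robot touching nothing.
It also fails if it takes over 70 s, if anything falls off the work surface, if the arm or the gripper's body presses on something with over 40 N, if the wrist force passes 120 N, or if a joint passes its speed limit or range.

## Working session

There is one attempt and no reset: what is moved stays moved. The work goes in short steps, Python scripts to look and compute and a tool call to move; the robot and the scene stay as the last step left them, time stands still between calls to the robot, and variables do not carry over. Pictures are saved under pics/ and viewed, at most 10 in all, crops included, and the job is handed in when it is done.

Besides the shell and the picture viewer there is one more tool, called after "Request:" as name(argument=value, ...), one argument or row to a line, values as JSON. servo_tool: Moves the arm, as the interface text tells. Its arguments: {"type":"object","properties":{"steps":{"type":"array"},"grip":{"type":"number"},"newtons":{"type":"number"}},"required":["steps"]}

```bash
mkdir -p pics; ls; python3 - <<'E'
from workcell import ctrl, imaging
import cv2, numpy as np
s=ctrl.read_state(); print(s, ctrl.tip_extent)
for n in ("scene","side"):
    im=imaging.get_image(n); cv2.imwrite(f"pics/{n}0.png",im[:,:,::-1])
    c=imaging.calibration(n); print(n,c["fx"],c["cx"],c["cy"],np.round(np.linalg.inv(c["world_to_cam"]),3).tolist())
E
```

```text
pics
{'clock': 0.0, 'joint_positions': array([ 1.15608872e+00,  2.64782514e-01,  1.60537327e+00,  4.94150951e-06,
        1.27367399e+00, -3.69141485e-02]), 'dq': array([ 1.62744092e-04, -9.72785972e-04,  9.39628455e-04,  5.22894700e-04,
        2.36958995e-05,  1.06560198e-03]), 'joint_efforts': array([-3.63095724e-04, -5.15112376e+01, -3.67313576e+01, -2.88174906e-04,
        1.30411561e-02, -2.49151458e-05]), 'ee_pos': array([0.24871543, 0.62675714, 0.24094259]), 'tool_rot': array([-2.52743992e-04,  1.87775960e-01,  9.82211249e-01, -1.08963569e-03]), 'force': array([-0.1739728 ,  0.40627978,  0.44820533]), 'wrist_torque': array([0.05648045, 0.04133652, 0.04734592]), 'gripper_force': 0.0, 'finger_gap': 0.08544582786551572} 0.011
scene 365.914351448132 320.1207155872528 200.17142701942038 [[0.897, -0.197, 0.396, 0.157], [-0.443, -0.408, 0.798, -0.921], [0.004, -0.891, -0.453, 0.657], [0.0, 0.0, 0.0, 1.0]]
side 383.5702735599705 325.80750056683047 202.28868681320134 [[-1.0, -0.001, 0.024, 0.598], [-0.018, 0.676, -0.737, 0.806], [-0.015, -0.737, -0.676, 0.901], [0.0, 0.0, 0.0, 1.0]]
```

View pics/scene0.png

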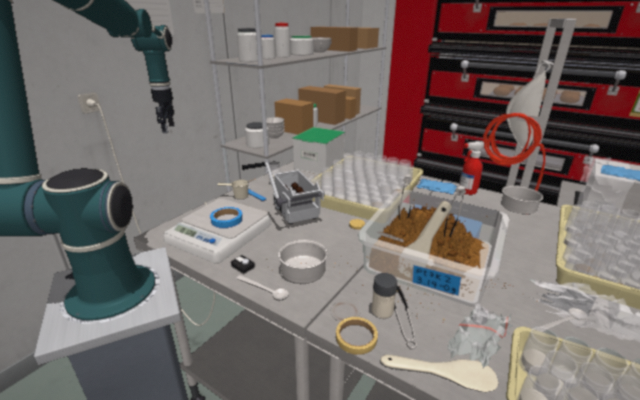

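View pics/side0.png

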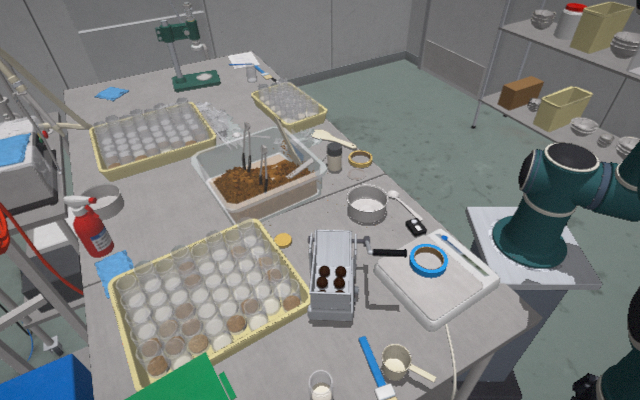

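The roaster is at about (335,275) in side, lever towards the robot at (390,252). The pot is at (367,205). I'll enlarge for exact pixels.

```bash
python3 - <<'E'
import cv2
a=cv2.imread("pics/side0.png")[180:330,290:440]; b=cv2.imread("pics/scene0.png")[150:290,225:365]
a=cv2.resize(a,(600,600),interpolation=cv2.INTER_CUBIC)
cv2.imwrite("pics/a.png",a)
cv2.imwrite("pics/b.png",cv2.resize(b,(560,560),interpolation=cv2.INTER_CUBIC))
E
```

```text
(no output)
```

View pics/a.png

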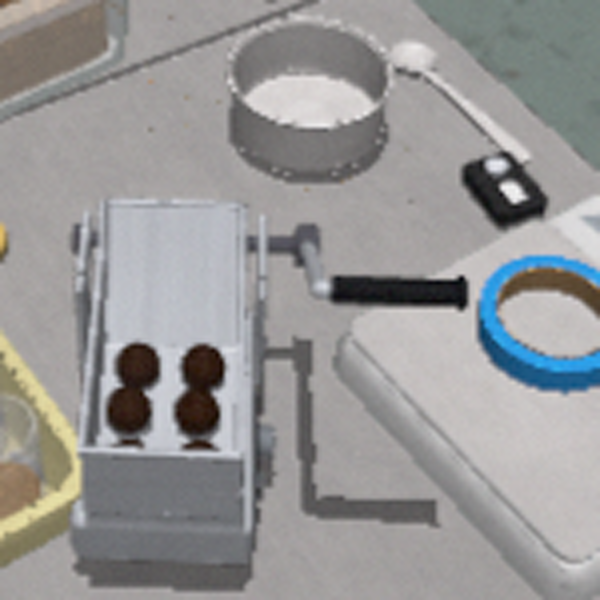

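View pics/b.png

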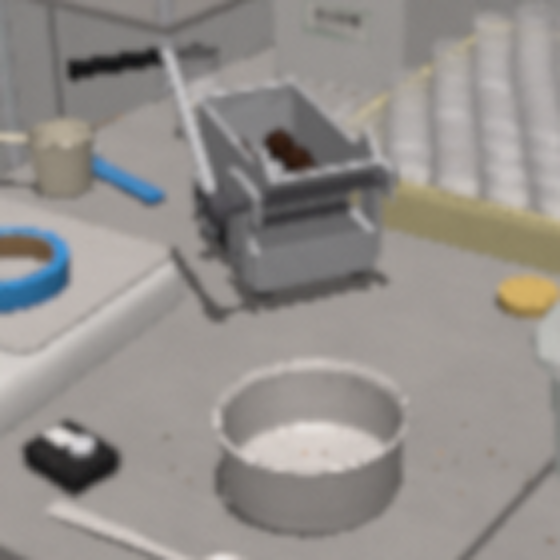

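```bash
cat > h.py <<'E'
import numpy as np
from workcell import ctrl, imaging
from scipy.optimize import least_squares
def proj(n,P,c=None):
    c=c or imaging.calibration(n); P=np.atleast_2d(P)
    q=(c["world_to_cam"]@np.c_[P,np.ones(len(P))].T)[:3]
    return np.c_[c["fx"]*q[0]/q[2]+c["cx"],c["fy"]*q[1]/q[2]+c["cy"]]
def R2w(p,P):
    P=np.atleast_2d(P); c,s=np.cos(p[2]),np.sin(p[2])
    return np.c_[p[0]+c*P[:,0]-s*P[:,1],p[1]+s*P[:,0]+c*P[:,1],P[:,2]]
th=np.linspace(0,2*np.pi,361)
def ext(n,x,y,z,r=.0685):
    q=proj(n,np.c_[x+r*np.cos(th),y+r*np.sin(th),0*th+z])
    return np.array([q[:,0].min(),q[:,0].max(),q[:,1].min(),q[:,1].max()])
E
python3 - <<'E'
from h import *
S=lambda u:np.array(u)/4+[290,180]; C=lambda u:np.array(u)/4+[225,150]
M=[[-.097,.0275,.198],[-.175,.0275,.198],[.046,-.104,.129],[-.046,-.104,.129]]
s_=S([[333,290],[466,291],[107,202],[246,208]])
N=[[-.097,.0275,.198],[-.175,.0275,.198],[-.058,-.08,0],[.058,-.08,0]]
c_=C([[212,50],[72,68],[251,292],[379,270]])
f=lambda p:np.r_[(proj("side",R2w(p,M))-s_).ravel(),(proj("scene",R2w(p,N))-c_).ravel()]
r=least_squares(f,[.57,.4,0],loss="soft_l1"); print("roaster",r.x,r.fun.reshape(-1,2).round(1).tolist())
sx=np.array([290,290,180,180])+np.array([229,390,18,129])/4
cx=np.array([225,225,150,150])+np.array([213,408,358,472])/4
g=lambda p:np.r_[ext("side",*p,.059)-sx,ext("scene",*p,.059)-cx,ext("side",*p,0)[3]-(180+181/4),ext("scene",*p,0)[3]-(150+531/4)]
q=least_squares(g,[.5,.2],loss="soft_l1");print("pot",q.x,q.fun.round(1))
print("spot",R2w(r.x,[[0,-.154,0]]))
print("grip",R2w(r.x,[[-.136,.0275,.198]]))
E
```

```text
roaster [ 0.60485258  0.18573029 -0.02603656] [[-0.5, 0.2], [-0.5, 0.7], [0.0, 0.3], [-1.3, -0.5], [-13.4, 1.3], [-0.8, 0.3], [0.6, 2.8], [-1.1, 1.4]]
pot [ 0.4927654  -0.13522618] [-1.1  0.6 -0.4 -0.2 -0.2 -0.2 -1.  -1.2 -0.2  1.6]
spot [[0.6008434  0.03178249 0.        ]]
grip [[0.46961459 0.21676155 0.198     ]]
```

```bash
cat >> h.py <<'E'
def ray(n,uv,z):
    c=imaging.calibration(n); T=np.linalg.inv(c["world_to_cam"])
    d=T[:3,:3]@[(uv[0]-c["cx"])/c["fx"],(uv[1]-c["cy"])/c["fy"],1]; o=T[:3,3]
    return o+d*(z-o[2])/d[2]
E
python3 - <<'E'
from h import *
S=lambda u:np.array(u)/4+[290,180]; C=lambda u:np.array(u)/4+[225,150]
M=[[-.097,.0275,.198],[-.175,.0275,.198],[.046,-.104,.129],[-.046,-.104,.129]]
s_=S([[333,290],[466,291],[107,202],[246,208]])
N=[[-.175,.0275,.198],[-.058,-.08,0],[.058,-.08,0]]
c_=C([[72,68],[251,292],[379,270]])
f=lambda p:np.r_[(proj("side",R2w(p,M))-s_).ravel(),(proj("scene",R2w(p,N))-c_).ravel()]
r=least_squares(f,[.57,.4,0],loss="soft_l1"); print("roaster",r.x,r.fun.reshape(-1,2).round(1).tolist())
for u in ([391,57],[413,40],[436,57],[528,158]): print("spoon",ray("side",S(u),.01))
for u in ([465,185],[340,335],[400,268],[575,555]): print("timer/scale",ray("side",S(u),.02))
print("lid",ray("side",[284,240],.012),"lid",ray("scene",C([527,295]),.012),"shaker",ray("side",[334,150],.1))
E
```

```text
roaster [ 0.60417473  0.18600811 -0.0214826 ] [[-0.2, 0.1], [-0.2, 0.6], [0.1, 0.4], [-1.2, -0.5], [-1.0, 0.4], [0.5, 2.8], [-1.2, 1.3]]
spoon [ 0.41318503 -0.20729798  0.01      ]
spoon [ 0.39146    -0.23013692  0.01      ]
spoon [ 0.37392799 -0.20734409  0.01      ]
spoon [ 0.31443868 -0.08286637  0.01      ]
timer/scale [ 0.37224461 -0.04256528  0.02      ]
timer/scale [0.48235575 0.10770652 0.02      ]
timer/scale [0.4325734  0.04400909 0.02      ]
timer/scale [0.34677741 0.28281961 0.02      ]
lid [0.75605008 0.01030384 0.012     ] lid [ 0.7551246  -0.00207303  0.012     ] shaker [ 0.60178214 -0.34766861  0.1       ]
```

Request:
servo_tool(
  steps=[
    [0,-0.1,-0.3,-0.3],
    [-0.2,-0.2,-0.4,-0.6],
    [-0.5,-0.4,-0.4,-0.71],
    [-0.8,-0.6,-0.4,-0.71],
    [-0.87,-0.73,-0.4,-0.71],
  ],
  grip=50,
)

```text
clock: 0.72
ee_pos: [0.3312, 0.4752, 0.3018]
tool_rot: [-0.0, 0.013, 1.0, -0.001]
force: [0.3, 0.6, 0.0]
finger_gap: 0.05
gripper_force: 0.0
```

Request:
servo_tool(
  steps=[
    [0,-0.3,0,0],
    [0,-0.6,0,0],
    [0,-0.9,0,0],
    [-0.1,-1,0,0],
    [-0.15,-1,0,0],
  ],
)

```text
clock: 1.35
ee_pos: [0.3489, 0.3265, 0.3023]
tool_rot: [-0.0, 0.012, 1.0, 0.0]
force: [0.7, -0.3, -0.0]
finger_gap: 0.0502
gripper_force: 0.0
```

Request:
servo_tool(
  steps=[
    [0,-0.4,0,0],
    [0,-0.8,0,0],
    [0,-1,0,0],
    [-0.1,-1,0,0],
    [-0.2,-1,0,0],
  ],
)

```text
clock: 1.98
ee_pos: [0.3767, 0.1774, 0.3024]
tool_rot: [0.0, 0.011, 1.0, 0.001]
force: [0.3, -1.0, -0.2]
finger_gap: 0.05
gripper_force: 0.0
```

Request:
servo_tool(
  steps=[
    [-0.1,-0.4,0,0],
    [-0.2,-0.8,0,0],
    [-0.3,-1,0.1,0],
    [-0.4,-1,0.2,0],
    [-0.4,-1,0.3,0],
  ],
)

```text
clock: 2.6
ee_pos: [0.4338, 0.0254, 0.2563]
tool_rot: [-0.0, 0.011, 1.0, 0.0]
force: [-0.7, 0.3, 0.3]
finger_gap: 0.0499
gripper_force: 0.0
```

Request:
servo_tool(
  steps=[
    [-0.1,-0.3,0.1,0],
    [-0.2,-0.6,0.2,0],
    [-0.3,-0.8,0.2,0],
    [-0.35,-0.8,0.2,0],
    [-0.35,-0.8,0.2,0],
  ],
)

```text
clock: 3.22
ee_pos: [0.4823, -0.095, 0.2268]
tool_rot: [-0.0, 0.011, 1.0, 0.0]
force: [-0.9, 0.2, -0.6]
finger_gap: 0.0503
gripper_force: 0.0
```

Above the pot: take a wrist view to verify pot and roaster, with the predicted outlines drawn.

```bash
cat > ov.py <<'E'
import cv2,sys
from h import *
def ov(n,out,rp,pp,crop=None,k=1,a=0):
    c=imaging.calibration(n); im=imaging.get_image(n)[:,:,::-1].copy()
    pts=[]
    for z in (.059,0): pts.append((np.c_[pp[0]+.0685*np.cos(th),pp[1]+.0685*np.sin(th),0*th+z],(0,0,255)))
    B=lambda z:R2w(rp,[[-.058,-.08,z],[.058,-.08,z],[.058,.102,z],[-.058,.102,z],[-.058,-.08,z]])
    pts+= [(B(0),(0,255,0)),(B(.052),(0,255,255))]
    L=lambda f,l:-.09+l*np.sin(.9-f)
    pts.append((R2w(rp,[[x,-.09+.15*np.sin(.9-a),.105+.15*np.cos(.9-a)] for x in(-.097,-.175)]),(255,0,0)))
    x0,y0,x1,y1=crop or (0,0,640,400)
    im=cv2.resize(im[y0:y1,x0:x1],None,fx=k,fy=k,interpolation=cv2.INTER_CUBIC)
    for P,col in pts:
        q=(proj(n,P,c)-[x0,y0])*k
        cv2.polylines(im,[np.round(q).astype(int)],False,col,1)
    cv2.imwrite(out,im)
E
python3 - <<'E'
from ov import *
ov("wrist","pics/w1.png",[.6042,.186,-.0215],[.4928,-.1352])
E
```

```text
(no output)
```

View pics/w1.png

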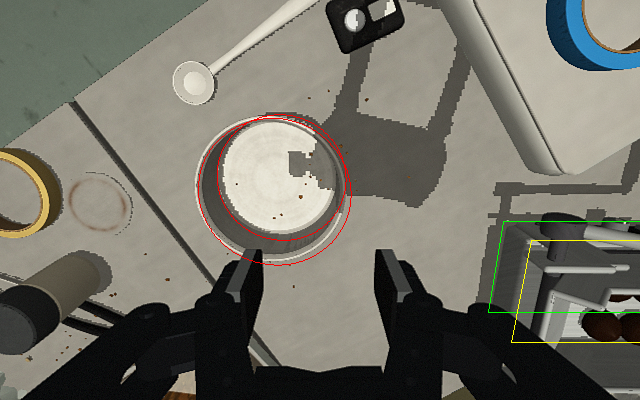

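Request:
servo_tool(
  steps=[
    [-0.03,-0.3,0.1,0],
    [-0.07,-0.6,0.3,0],
    [-0.07,-0.7,0.6,0],
    [-0.07,-0.7,0.7,0],
    [-0.07,-0.7,0.7,0],
  ],
)

```text
clock: 3.9
ee_pos: [0.4891, -0.1996, 0.1214]
tool_rot: [-0.001, 0.011, 1.0, 0.001]
force: [-0.5, 0.6, -1.2]
finger_gap: 0.0495
gripper_force: 0.0
```

Request:
servo_tool(
  steps=[
    [0,0,0.2,0],
    [0,0,0.4,0],
    [0,0,0.52,0],
    [0,0,0.52,0],
    [0,0,0.52,0],
  ],
)

```text
clock: 4.53
ee_pos: [0.4913, -0.2016, 0.0458]
tool_rot: [0.001, 0.011, 1.0, -0.001]
force: [0.1, 0.6, 0.9]
finger_gap: 0.0497
gripper_force: 0.0
```

Request:
servo_tool(
  steps=[
    [0,0,0,0],
    [0,0,0,0],
    [0,0,0,0],
    [0,0,0,0],
    [0,0,0,0],
  ],
  grip=0,
  newtons=25,
)

```text
clock: 5.15
ee_pos: [0.4905, -0.2018, 0.0451]
tool_rot: [0.0, 0.011, 1.0, -0.0]
force: [-2.1, -1.9, 5.9]
finger_gap: 0.0075
gripper_force: 25.6
```

Request:
servo_tool(
  steps=[
    [-0.06,0.08,0,0],
    [-0.18,0.24,0,0],
    [-0.32,0.43,0,0],
    [-0.45,0.6,0,0],
    [-0.5,0.67,0,0],
  ],
)

```text
clock: 5.78
ee_pos: [0.5679, -0.1028, 0.0451]
tool_rot: [-0.0, 0.01, 1.0, -0.001]
force: [-5.1, -7.6, 8.8]
finger_gap: 0.0078
gripper_force: 30.7
```

Request:
servo_tool(
  steps=[
    [-0.05,0.05,0,0],
    [-0.1,0.13,0,0],
    [-0.15,0.2,0,0],
    [-0.15,0.2,0,0],
    [-0.15,0.2,0,0],
  ],
)

```text
clock: 6.4
ee_pos: [0.591, -0.0732, 0.0451]
tool_rot: [0.001, 0.011, 1.0, -0.0]
force: [-1.5, -0.7, 5.0]
finger_gap: 0.0079
gripper_force: 30.4
```

```bash
python3 - <<'E'
from ov import *
p=ctrl.read_state()["ee_pos"]; print(p); pp=[p[0]+.0014,p[1]+.064]
ov("side","pics/s2.png",[.6042,.186,-.0215],pp,(280,180,430,330),4)
E
```

```text
[ 0.59103712 -0.07321872  0.0451477 ]
```

View pics/s2.png

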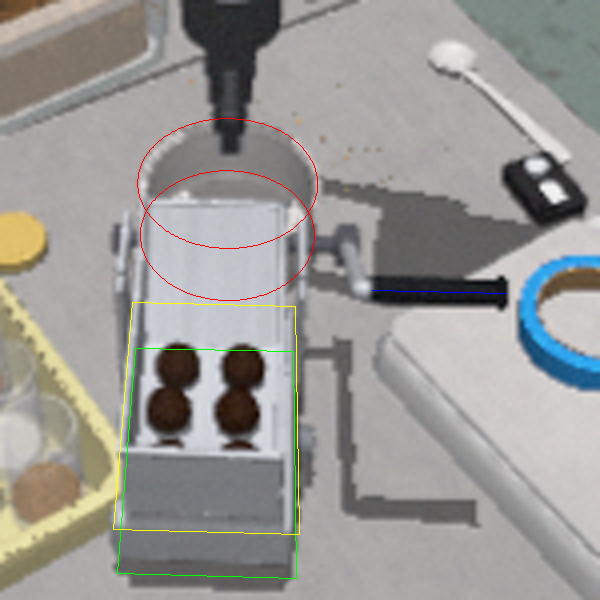

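Request:
servo_tool(
  steps=[
    [-0.02,0.06,0,0],
    [-0.04,0.14,0,0],
    [-0.05,0.22,0,0],
    [-0.05,0.27,0,0],
    [-0.05,0.29,0,0],
  ],
)

```text
clock: 7.08
ee_pos: [0.5998, -0.0309, 0.0452]
tool_rot: [0.001, 0.011, 1.0, -0.001]
force: [-1.1, -6.4, 4.6]
finger_gap: 0.0076
gripper_force: 24.5
```

Request:
servo_tool(
  steps=[
    [0,0,0,0],
    [0,0,0,0],
    [0,0,0,0],
    [0,0,0,0],
    [0,0,0,0],
  ],
)

```text
clock: 7.7
ee_pos: [0.5998, -0.0307, 0.0451]
tool_rot: [0.001, 0.012, 1.0, -0.0]
force: [-0.2, -4.8, 6.3]
finger_gap: 0.0074
gripper_force: 24.5
```

```bash
python3 - <<'E'
from ov import *
p=ctrl.read_state()["ee_pos"]; print(p); pp=[p[0]+.0014,p[1]+.064]
ov("scene","pics/s3.png",[.6042,.186,-.0215],pp,(225,150,365,290),4)
E
```

```text
[ 0.59983457 -0.03066281  0.04512245]
```

View pics/s3.png

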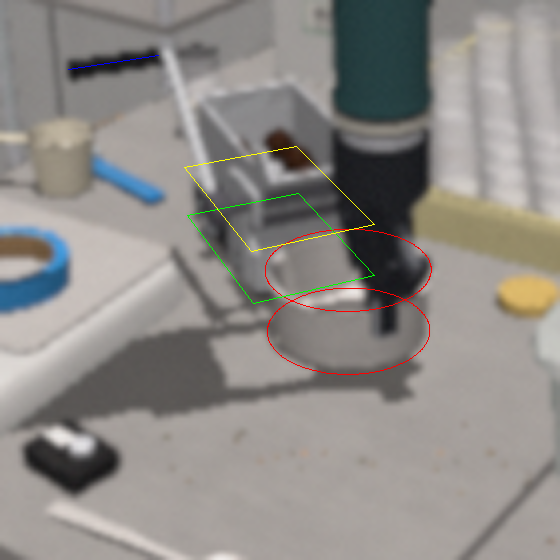

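Request:
servo_tool(
  steps=[
    [0,0,0,0],
    [0,0,0,0],
    [0,0,0,0],
    [0,0,0,0],
    [0,0,0,0],
  ],
  grip=40,
)

```text
clock: 8.38
ee_pos: [0.5988, -0.0297, 0.0442]
tool_rot: [-0.0, 0.011, 1.0, 0.0]
force: [0.5, 0.0, -0.9]
finger_gap: 0.0399
gripper_force: 0.0
```

Request:
servo_tool(
  steps=[
    [0,0,-0.2,0],
    [0,0,-0.5,0],
    [0,0,-0.8,0],
    [0.05,-0.2,-1,0],
    [0.2,-0.4,-1,0],
  ],
)

```text
clock: 9.0
ee_pos: [0.5705, -0.09, 0.1986]
tool_rot: [0.004, 0.011, 1.0, -0.001]
force: [0.6, 0.3, -0.4]
finger_gap: 0.04
gripper_force: 0.0
```

Request:
servo_tool(
  steps=[
    [0.1,0,-0.3,0],
    [0.3,0,-0.6,0],
    [0.5,0,-0.8,0],
    [0.7,0,-0.8,0],
    [0.75,0.1,-0.8,0],
  ],
)

```text
clock: 9.62
ee_pos: [0.4544, -0.0716, 0.315]
tool_rot: [0.001, 0.012, 1.0, -0.0]
force: [0.8, 0.0, -0.0]
finger_gap: 0.04
gripper_force: 0.0
```

```bash
python3 - <<'E'
from ov import *
ov("scene","pics/t1.png",[.6042,.186,-.0215],[.6008,.033],(265,180,365,280),4)
ov("side","pics/t2.png",[.6042,.186,-.0215],[.6008,.033],(290,200,390,300),4)
cv2.imwrite("pics/t.png",np.hstack([cv2.imread("pics/t1.png"),cv2.imread("pics/t2.png")]))
print(R2w([.6042,.186,-.0215],[[-.142,-.09+.15*np.sin(.9-a),.105+.15*np.cos(.9-a)] for a in np.arange(0,1.91,.19)]).round(4))
E
```

```text
[[ 0.4628  0.2165  0.1982]
 [ 0.4624  0.1968  0.2188]
 [ 0.4619  0.1736  0.2352]
 [ 0.4613  0.1477  0.2469]
 [ 0.4607  0.12    0.2535]
 [ 0.4601  0.0916  0.2548]
 [ 0.4595  0.0634  0.2507]
 [ 0.459   0.0366  0.2413]
 [ 0.4584  0.0119  0.2271]
 [ 0.458  -0.0095  0.2084]
 [ 0.4576 -0.0271  0.186 ]]
```

View pics/t.png

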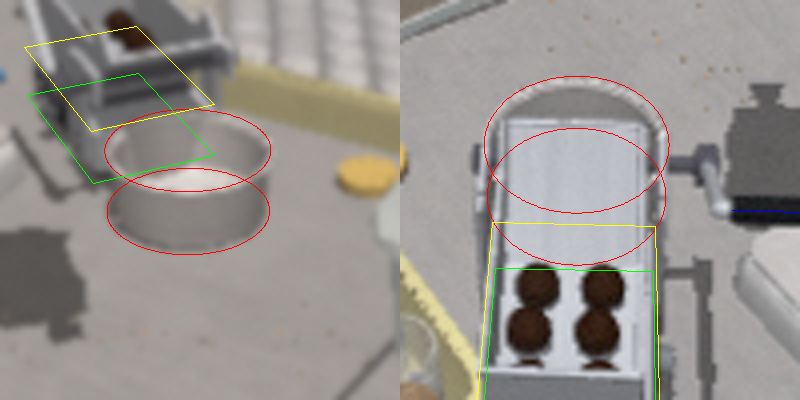

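Request:
servo_tool(
  steps=[
    [0,0.3,0,0],
    [0,0.6,0,0],
    [-0.02,0.9,0,0],
    [-0.03,0.96,0,0],
    [-0.03,0.96,0,0],
  ],
  grip=32,
)

```text
clock: 10.35
ee_pos: [0.4636, 0.0728, 0.3136]
tool_rot: [-0.001, 0.01, 1.0, -0.0]
force: [0.0, -1.1, -0.2]
finger_gap: 0.0322
gripper_force: 0.0
```

Request:
servo_tool(
  steps=[
    [0,0.3,0,0],
    [0,0.6,0,0],
    [0,0.9,0,0],
    [0,0.96,0,0],
    [0,0.96,0,0],
  ],
)

```text
clock: 10.98
ee_pos: [0.4668, 0.2155, 0.3139]
tool_rot: [-0.0, 0.011, 1.0, -0.001]
force: [-0.6, -0.5, -0.2]
finger_gap: 0.032
gripper_force: 0.0
```

Request:
servo_tool(
  steps=[
    [0.02,0,0.2,0],
    [0.02,0,0.45,0],
    [0.02,0,0.65,0],
    [0.02,0,0.75,0],
    [0.02,0,0.83,0],
  ],
)

```text
clock: 11.6
ee_pos: [0.464, 0.2154, 0.1896]
tool_rot: [0.0, 0.012, 1.0, -0.0]
force: [0.4, 0.9, 0.3]
finger_gap: 0.0319
gripper_force: 0.0
```

Request:
servo_tool(
  steps=[
    [0,0,0,0],
    [0,0,0,0],
    [0,0,0,0],
    [0,0,0,0],
    [0,0,0,0],
  ],
  grip=0,
  newtons=20,
)

```text
clock: 12.22
ee_pos: [0.4633, 0.2159, 0.1895]
tool_rot: [-0.0, 0.011, 1.0, -0.001]
force: [0.7, -3.4, -7.0]
finger_gap: 0.0161
gripper_force: 19.9
```

Request:
servo_tool(
  steps=[
    [0,-0.062,-0.072,0],
    [0,-0.13,-0.137,0],
    [0,-0.206,-0.195,0],
    [0,-0.286,-0.246,0],
    [0,-0.371,-0.289,0],
  ],
)

```text
clock: 12.85
ee_pos: [0.4613, 0.1621, 0.2355]
tool_rot: [-0.0, 0.012, 1.0, 0.003]
force: [-5.9, 7.2, 0.7]
finger_gap: 0.0163
gripper_force: 19.7
```

Request:
servo_tool(
  steps=[
    [0,-0.088,-0.035,0],
    [0,-0.18,-0.062,0],
    [0,-0.273,-0.079,0],
    [0,-0.367,-0.088,0],
    [0,-0.462,-0.088,0],
  ],
)

```text
clock: 13.48
ee_pos: [0.4606, 0.0926, 0.2502]
tool_rot: [0.001, 0.012, 1.0, 0.002]
force: [-6.7, 6.5, 7.0]
finger_gap: 0.0161
gripper_force: 20.5
```

Request:
servo_tool(
  steps=[
    [0,-0.094,0.009,0],
    [0,-0.188,0.027,0],
    [0,-0.279,0.054,0],
    [0,-0.367,0.09,0],
    [0,-0.451,0.134,0],
  ],
)

```text
clock: 14.1
ee_pos: [0.4594, 0.024, 0.2294]
tool_rot: [0.001, 0.012, 1.0, 0.001]
force: [-2.4, 5.8, 1.1]
finger_gap: 0.0159
gripper_force: 20.5
```

Request:
servo_tool(
  steps=[
    [0,-0.08,0.051,0],
    [0,-0.154,0.11,0],
    [0,-0.223,0.176,0],
    [0,-0.285,0.247,0],
    [0,-0.34,0.32,0],
  ],
)

```text
clock: 14.72
ee_pos: [0.4584, -0.0273, 0.1809]
tool_rot: [0.001, 0.012, 1.0, 0.001]
force: [-5.0, 4.6, 1.7]
finger_gap: 0.0164
gripper_force: 20.6
```

Request:
servo_tool(
  steps=[
    [0,0,0,0],
    [0,0,0,0],
    [0,0,0,0],
    [0,0,0,0],
    [0,0,0,0],
  ],
)

```text
clock: 15.35
ee_pos: [0.4584, -0.0278, 0.1799]
tool_rot: [0.001, 0.011, 1.0, -0.001]
force: [-5.0, -2.0, 6.7]
finger_gap: 0.0162
gripper_force: 21.2
```

```bash
python3 - <<'E'
from ov import *
ov("scene","pics/t1.png",[.6042,.186,-.0215],[.6008,.033],(265,170,365,270),4,1.9)
ov("side","pics/t2.png",[.6042,.186,-.0215],[.6008,.033],(290,170,390,270),4,1.9)
cv2.imwrite("pics/u.png",np.hstack([cv2.imread("pics/t1.png"),cv2.imread("pics/t2.png")]))
E
```

```text
(no output)
```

View pics/u.png

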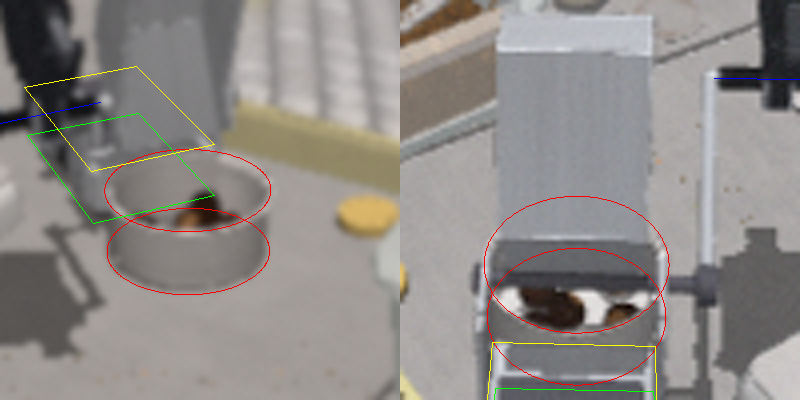

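Request:
servo_tool(
  steps=[
    [0,0.055,-0.075,0],
    [0,0.117,-0.147,0],
    [0,0.186,-0.212,0],
    [0,0.26,-0.27,0],
    [0,0.34,-0.32,0],
  ],
)

```text
clock: 16.08
ee_pos: [0.4603, 0.0197, 0.2298]
tool_rot: [0.002, 0.011, 1.0, -0.005]
force: [-6.9, -13.8, 12.2]
finger_gap: 0.016
gripper_force: 20.4
```

Request:
servo_tool(
  steps=[
    [0,0.084,-0.044,0],
    [0,0.172,-0.079,0],
    [0,0.263,-0.106,0],
    [0,0.357,-0.124,0],
    [0,0.451,-0.134,0],
  ],
)

```text
clock: 16.7
ee_pos: [0.463, 0.0914, 0.2484]
tool_rot: [0.003, 0.011, 1.0, -0.001]
force: [4.8, -3.3, 4.4]
finger_gap: 0.0162
gripper_force: 21.5
```

Request:
servo_tool(
  steps=[
    [0,0.095,0,0],
    [0,0.19,0.009,0],
    [0,0.283,0.026,0],
    [0,0.374,0.053,0],
    [0,0.462,0.088,0],
  ],
)

```text
clock: 17.32
ee_pos: [0.4644, 0.1617, 0.2341]
tool_rot: [0.003, 0.011, 1.0, 0.0]
force: [5.9, -1.8, 1.5]
finger_gap: 0.0161
gripper_force: 21.3
```

Request:
servo_tool(
  steps=[
    [0,0.085,0.043,0],
    [0,0.165,0.094,0],
    [0,0.24,0.153,0],
    [0,0.308,0.218,0],
    [0,0.371,0.29,0],
  ],
)

```text
clock: 17.95
ee_pos: [0.4653, 0.2164, 0.1906]
tool_rot: [0.002, 0.011, 1.0, -0.001]
force: [-2.6, -31.1, 35.6]
finger_gap: 0.0161
gripper_force: 26.4
```

Request:
servo_tool(
  steps=[
    [0,0.015,0.02,0],
    [0,0.03,0.04,0],
    [0,0.03,0.04,0],
    [0,0.03,0.04,0],
    [0,0.03,0.04,0],
  ],
)

```text
clock: 18.58
ee_pos: [0.4656, 0.2162, 0.1887]
tool_rot: [0.002, 0.011, 1.0, -0.005]
force: [-4.1, -23.7, 28.9]
finger_gap: 0.0161
gripper_force: 25.3
```

Request:
servo_tool(
  steps=[
    [0,-0.02,-0.03,0],
    [0,-0.02,-0.03,0],
    [0,-0.02,-0.03,0],
    [0,-0.02,-0.03,0],
    [0,-0.02,-0.03,0],
  ],
  grip=34,
)

```text
clock: 19.2
ee_pos: [0.4632, 0.2181, 0.1876]
tool_rot: [-0.0, 0.011, 1.0, -0.0]
force: [0.2, 0.4, 0.3]
finger_gap: 0.0342
gripper_force: 0.0
```

Request:
servo_tool(
  steps=[
    [0,0,-0.2,0],
    [0,0,-0.4,0],
    [0,0,-0.6,0],
    [0.1,0,-0.8,0],
    [0.3,0,-0.8,0],
  ],
)

```text
clock: 19.82
ee_pos: [0.4202, 0.2197, 0.3113]
tool_rot: [0.003, 0.012, 1.0, 0.001]
force: [-0.7, 0.4, -0.2]
finger_gap: 0.0337
gripper_force: 0.0
```

Request:
servo_tool(
  steps=[
    [0,0.3,0,0],
    [0.1,0.6,0,0],
    [0.2,0.9,0,0],
    [0.2,1,0,0],
    [0.2,1,0,0],
  ],
)

```text
clock: 20.45
ee_pos: [0.3919, 0.37, 0.3077]
tool_rot: [-0.0, 0.011, 1.0, -0.0]
force: [0.6, 0.2, -0.4]
finger_gap: 0.034
gripper_force: 0.0
```

```bash
python3 - <<'E'
from ov import *
ov("scene","pics/t1.png",[.6042,.186,-.0215],[.6008,.033],(235,150,355,270),3.3)
ov("side","pics/t2.png",[.6042,.186,-.0215],[.6008,.033],(290,190,410,310),3.3)
cv2.imwrite("pics/v.png",np.hstack([cv2.imread("pics/t1.png"),cv2.imread("pics/t2.png")]))
print(ctrl.read_state()["force"])
E
```

```text
[ 0.25449142 -0.20018732  0.12073334]
```

View pics/v.png

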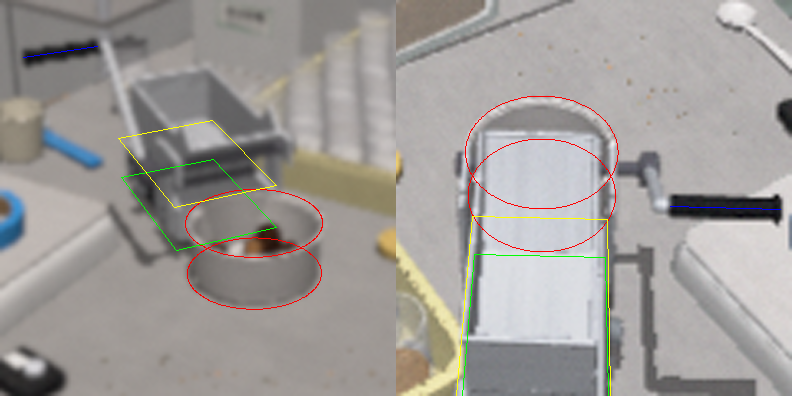

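The pan is level and empty. The pot still fits its predicted outline and has chestnuts in it, and no stray chestnuts are on the table. The lever grip is on its predicted line, so I'm handing in.

```bash
python3 -c "
from workcell import ctrl
print(ctrl.hand_in())"
```

```text
the job is handed in; nothing more can be done
None
```

The job is handed in at about 20 s: the pot stands just in front of the roaster's base, centred under the lip; the pan was tipped out and is back level and empty; no chestnuts show on the table, though I couldn't count all six in the pot from the cameras.

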